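# Turn over the opal glass tile and gauge its marked spot

## Robot

A 7-joint arm with a two-finger parallel gripper is mounted at the origin on the work surface. World frame = base frame: x ahead of the robot, y to its left, z up, the work surface at z = 0. Lengths are in m, angles in rad, forces in N, time in s.
With the tool pointing down it reaches from about 0.35 to 0.9 m from the base axis. Payload 19.9 kg.
Tool frame: the origin (TCP) lies midway between the tips of the shut fingers; the grasp point (between the pads) lies tcp_to_grasp behind it (tcp_to_grasp is the distance from the TCP to the grasp point, in m); z points along the fingers, y is the line along which they close (so a half turn about z gives the same grasp; the last joint's range is limited). The gripper opens to 94 mm and grips with 3 to 60 N. Pads are 16 mm wide; open, the fingers measure 119 mm over their backs; the gripper's body (75 mm by 177 mm) begins 78 mm behind the grasp point.
Start: joints at [1.065, 0.417, -0.01, 1.614, 0.005, 1.111, -0.053], TCP at [0.28, -0.559, 0.205] pointing down, gripper open.
Joint ranges: [-2.81, 2.81], [-0.39, 2.02], [-1.27, 1.25], [0.06, 2.57], [-1.19, 4.33], [0.19, 2], [-2.82, 2.82]. Speed limits (rad/s): [1.89, 1.89, 2.39, 2.39, 3.01, 3.01, 3.01].

## Interface

Orientations are given as a unit quaternion [w, x, y, z].
In Python, from workcell import * gives the robot as it stands.
- The arm moves only by the tool carry_out, never from a script. Its argument "commands" is one flat list of numbers, 5 for each row, row after row: the shift along the world's x, y, z in mm, then the turn about the world's z in degrees, then the opening, from -1 (shut) to 1 (fully open). A call has 1 to 5 rows; each row shifts and turns the commanded pose from where the row before left it; what a row does not reach is not made up. A row lasts 1/10 s, in which the tool goes at most 50 mm and 8.59 degrees, less where a joint would pass 70% of its speed; a pose out of reach is approached as far as the arm can. A call with a gripper value outside its range is refused whole. The fingers move at their own pace and stop on an object; "newtons" is the grip in N (left out, the last holds). Time passes only in rows, so rows that do not move let the fingers close. It gives the time, the measured TCP pose, the force, the opening and the grip force at its end, in the units of the state.
- state(): the state, without advancing time (a new reading comes with each control period).
- read_camera(name): name is "scene" or "side" or "wrist"; returns the picture (400x640x3 uint8, red, green, blue); there is no depth.
- calibration(name): a dict with "vfov" (degrees; the focal length in pixels is half the picture's height over the tangent of half this angle, whatever the lens; pixels are square), "cx", "cy" (the principal point, pixels), "R" (3x3) and "t" (3): a world point X has camera coordinates R X + t; the wrist camera has in their place "tool_from_camera" (4x4, takes a point from camera to tool coordinates, whose origin is the TCP and whose axes are the flange's). Camera axes: x right, y down, z forward; pixel columns grow to the right and rows downward; lengths in m; the calibration is good to about 2 mm. A picture is of the moment at which its call begins: read the wrist's pose just before it. calibration takes no time and is no camera call.
- sign_off(): hands the job in; it is judged then, once.
The state is a dict: "t": time; "q": joint angles; "qd": joint speeds; "effort": joint torques, N m; "position": TCP position; "eef_rot": TCP orientation; "wrist_force": force on the tool from outside, world axes, zero at the start; "ft_torque": the same for the moment, N m; "width": finger opening in m; "finger_force": force on a finger pad.
Only numpy, scipy, OpenCV 4.12 (cv2) and the standard library are available. Lean on these libraries where they do the work, as an engineer would, in place of code of your own. Each camera call takes 0.05 s, during which the arm holds its last target. There are 200 camera calls.

## Task

Swing the orange-handled frame fully over to its other side, so that the red-ringed spot on the underside of the white glass tile faces up. Then take the yellow thickness probe out of its stand and press its brass tip gently on the glass inside the red ring, square to the glass, with the sprung tip pushed in about half-way and never bottomed hard. Finish like that, still holding the probe on the spot, and leave the other glassware undisturbed.

Things in the scene. Friction and masses are not known exactly. Their poses are not given: they have to be found in the camera images.
- turnover: Green base of the turn-over fixture, fixed to the bench: plate 150 mm (its x) by 250 mm (its y), 10 mm thick, with two hinge cheeks (60 mm tall) at x = -69 and +69 mm. Origin: centre of its underside on the bench. Its x axis is parallel to the hinge; the hinge line lies 45 mm above the origin. The frame starts on its +y side and is turned over to its -y side. Its yaw differs from run to run.
- frame (a joint): Hinge of the aluminium frame, rad. The frame is 120 mm along the hinge, reaches 120 mm out from it, and is 14 mm thick. 0 = lying level on the fixture's +y side, 1.57 = upright, 3.1416 = fully turned over, level on the -y side (hard stop at both ends). Starts between 0 and 0.45. Stiff: it stays where it is left; about 2 to 4 N at the bar move it.
- bar (a point): Middle of the orange bar handle of the frame: round, 12 mm in diameter, parallel to the hinge and 165 mm from it, 90 mm clear between two 8 mm thick legs that hold it 45 mm off the frame's outer edge. It may be pinched from above, one finger on either side, and turns within light fingers as the frame swings. Centre height 45 mm when the frame is level.
- tile: White glass tile in the frame, 76 (x) x 90 x 8 mm, gripped tightly in grooves up to 12 mm either side of the frame's middle along x. Origin on the hinge line; x along the hinge, y outwards through the tile (its centre is at y = 65 mm), z normal to the glass, up at the start, down once turned over. The face up at the start has two blue lines. Its faces are 3 mm below those of the frame.
- spot (a point): Centre of the marked spot: black dot in a red ring (inner diameter 18 mm, outer 25 mm) on the face of the tile that is underneath at the start; it is at x = 16, y = 72, z = -4 mm of the tile, and 49 mm above the bench when turned over.
- stand: Grey probe stand, fixed to the bench: block 85 x 85 x 55 mm with a 24 mm hole through its middle. Origin: centre of its underside.
- probe: Pen-like probe, 0.10 to 0.16 kg, hanging upright in the stand by its collar (origin then 5 mm above the bench). Origin: end of the brass tip when not pushed in; z along the axis to the handle. Brass tip 6 mm in diameter, z = 0 to 14 mm; steel nose 18 mm, z = 14 to 50; black collar 34 mm, z = 50 to 56; round yellow handle 26 mm, z = 56 to 150 (grip here).
- probe_tip (a joint): How far the sprung tip is pushed into the probe, m: 0 = out, 0.012 = bottomed. The spring gives 1.0 N when out and 0.35 N more per mm (2.8 N at 5 mm).
- probe_point (a point): Centre of the end face of the brass tip; it moves with the tip.
- tumbler: Bystander: green glass tumbler, 68 mm across, 85 mm tall. Loose. Origin: centre of its underside.
- amber_bottle: Bystander: corked amber bottle, 64 mm across, 190 mm tall. Loose. Origin: centre of its underside.
- green_bottle: Bystander: corked green bottle, 60 mm across, 170 mm tall. Loose. Origin: centre of its underside.
- candlestick: Bystander: clear glass candlestick, 76 mm across its foot, 150 mm tall. Loose. Origin: centre of its underside.
- jug: Bystander: white handled jug, 84 mm across, 120 mm tall. Loose. Origin: centre of its underside.
- bowl: Bystander: blue bowl, 130 mm across, 50 mm tall. Loose. Origin: centre of its underside.

How it is judged:
On the way, in this order (a step that is already met when the one before it is completed fails the run):
1. the frame is turned fully over (value of joint frame above 3.05 rad), for 0.2 s.
2. with the frame over, the probe is lifted clear of its stand in the fingers (value of joint frame above 3.05 rad and height (world z) of probe above 0.058 m and contact force between the fingers and probe above 0.5 N), for 0.2 s.
At the end, for the whole second after the job is handed in: Hinge above 3.05 rad; probe held by the fingers, still (under 20 mm/s), off its stand; tip centre within 9 mm of the spot; axis within 0.15 rad of square to the glass; sprung tip pushed in 2 to 10.5 mm; 0.8 to 7 N between probe and tile (value of joint frame above 3.05 rad and horizontal distance between probe_point and spot below 0.009 m and distance between probe_point and spot below 0.011 m and angle between the z axis of probe and the z axis of tile, either way round below 0.15 rad and value of joint probe_tip between 0.002 and 0.0105 m and contact force between probe and tile between 0.8 and 7 N and contact force between the fingers and probe above 1 N and contact force between probe and stand below 0.1 N and linear speed of probe below 0.02 m/s); the arm keeps its last pose, push and grip.
It fails at once if the probe is driven hard into the glass (over 20 N) (contact force between probe and tile above 20 N).
It fails at once if other glassware is disturbed (moved over 30 mm, or tipped) (distance of any of tumbler, amber_bottle, green_bottle, candlestick, jug, bowl from where it was at the start of the episode above 0.03 m or angle between any of tumbler, amber_bottle, green_bottle, candlestick, jug, bowl's own z axis and vertical above 0.3 rad).
It also fails if it takes over 67 s, if anything falls off the work surface, if the arm or the gripper's body presses on something with over 40 N, if the wrist force passes 120 N, or if a joint passes its speed limit or range.

## Working session

There is one attempt and no reset: what is moved stays moved. The work goes in short steps, Python scripts to look and compute and a tool call to move; the robot and the scene stay as the last step left them, time stands still between calls to the robot, and variables do not carry over. Pictures are saved under pics/ and viewed, at most 11 in all, crops included, and the job is handed in when it is done.

Besides the shell and the picture viewer there is one more tool, called after "Emit:" as a command line: name --argument value ..., lists and objects as JSON in quotes. carry_out: Moves the arm, as the interface text tells. Its arguments: {"type":"object","properties":{"commands":{"type":"array","items":{"type":"number"}},"newtons":{"type":"number"}},"required":["commands"]}

```bash
mkdir -p pics; ls; python3 - <<'E'
from workcell import *
import cv2,numpy as np
s=state();print({k:np.round(v,3) for k,v in s.items()})
for n in("scene","side","wrist"):
    cv2.imwrite(f"pics/{n}0.png",read_camera(n)[:,:,::-1]);c=calibration(n);print(n,{k:np.round(v,4).tolist() for k,v in c.items()})
a=cv2.imread("pics/scene0.png");b=cv2.imread("pics/side0.png")
E
```

```text
pics
{'t': np.float64(0.0), 'q': array([ 1.065,  0.418, -0.01 ,  1.614,  0.005,  1.111, -0.053]), 'qd': array([-0.001, -0.   , -0.   , -0.001,  0.   ,  0.002, -0.001]), 'effort': array([-0.0000e+00, -8.5126e+01,  6.3800e-01, -4.2599e+01, -4.9000e-02,
        1.9000e-02,  0.0000e+00]), 'position': array([ 0.279, -0.559,  0.205]), 'eef_rot': array([-0.001,  0.973,  0.23 , -0.   ]), 'wrist_force': array([-0.008,  0.078, -0.209]), 'ft_torque': array([ 0.011, -0.016, -0.005]), 'finger_force': np.float64(0.0), 'width': np.float64(0.094)}
scene {'vfov': 56.2374, 'cx': 322.1499, 'cy': 199.4478, 'R': [[0.5602, 0.8282, -0.0146], [0.6975, -0.4812, -0.531], [-0.4468, 0.2872, -0.8473]], 't': [-0.2667, -0.4726, 1.5157]}
side {'vfov': 49.5894, 'cx': 326.7077, 'cy': 198.7152, 'R': [[-0.8378, -0.5458, 0.0141], [-0.3298, 0.4853, -0.8098], [0.4352, -0.6831, -0.5866]], 't': [0.4431, 0.3208, 1.117]}
wrist {'vfov': 65.4268, 'cx': 314.7948, 'cy': 201.5933, 'tool_from_camera': [[0.0007, -0.963, -0.2696, 0.0798], [1.0, 0.0007, -0.0001, 0.0009], [0.0003, -0.2696, 0.963, -0.1792], [0.0, 0.0, 0.0, 1.0]]}
```

View pics/scene0.png

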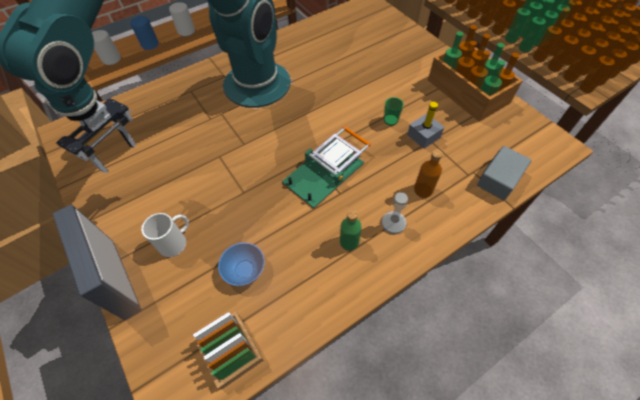

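View pics/side0.png

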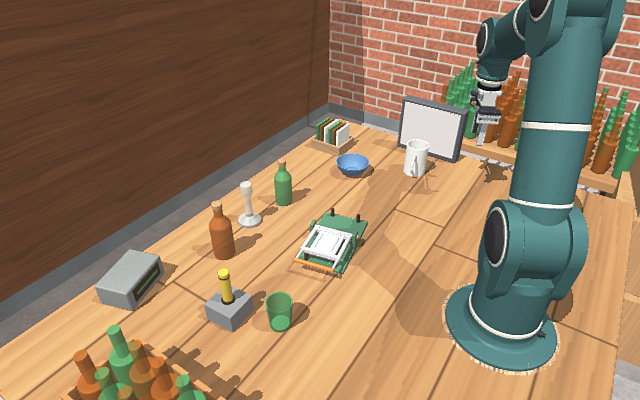

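The scene view shows the frame and its orange bar at about (355,140), the green base at (315,180), and the yellow probe in its stand at (430,115). The same things in the side view are at (315,265), (345,235) and (226,285).

```bash
cat > h.py <<'E'
from workcell import *
import cv2,numpy as np
from scipy.spatial.transform import Rotation as Ro
def ray(cam,uv,st=None):
    c=calibration(cam);f=200/np.tan(np.radians(c['vfov'])/2)
    d=np.array([(uv[0]-c['cx'])/f,(uv[1]-c['cy'])/f,1.])
    if cam=='wrist':
        T=np.array(c['tool_from_camera']);w,x,y,z=st['eef_rot'];R=Ro.from_quat([x,y,z,w]).as_matrix()
        return R@T[:3,3]+st['position'],R@T[:3,:3]@d
    R=np.array(c['R']);return -R.T@np.array(c['t']),R.T@d
def plane(cam,uv,z,st=None):
    o,d=ray(cam,uv,st);return o+d*(z-o[2])/d[2]
def tri(rs):
    A=0;b=0;Ps=[]
    for o,d in rs:
        d=d/np.linalg.norm(d);P=np.eye(3)-np.outer(d,d);A=A+P;b=b+P@o;Ps.append((P,o))
    X=np.linalg.solve(A,b);return X,max(np.linalg.norm(P@(X-o)) for P,o in Ps)
def blob(img,lo,hi,roi):
    x0,y0,x1,y1=roi;h=cv2.cvtColor(img[y0:y1,x0:x1],cv2.COLOR_RGB2HSV)
    m=cv2.inRange(h,np.array(lo),np.array(hi));n,l,s,c=cv2.connectedComponentsWithStats(m)
    if n<2:return None
    k=1+np.argmax(s[1:,4]);ys,xs=np.where(l==k);return np.c_[xs+x0,ys+y0].astype(float)
def ends(p):
    c=p.mean(0);v=np.linalg.svd(p-c,full_matrices=False)[2][0];t=(p-c)@v
    return c+v*t.min(),c,c+v*t.max()
E
python3 - <<'E'
from h import *
sc=cv2.imread("pics/scene0.png")[:,:,::-1].copy();si=cv2.imread("pics/side0.png")[:,:,::-1].copy()
np.set_printoptions(precision=3,suppress=True)
def hs(i,u,v):return cv2.cvtColor(i[v:v+1,u:u+1].copy(),cv2.COLOR_RGB2HSV)[0,0]
print('px',hs(sc,357,138),hs(sc,380,170),hs(si,315,266),hs(sc,430,115),hs(sc,310,185),hs(si,345,222))
for nm,lo,hi,r1,r2 in(("bar",(8,225,150),(18,255,255),(335,120,380,165),(290,250,345,280)),("yel",(22,200,80),(32,255,255),(415,95,445,135),(210,260,240,310)),("base",(60,80,20),(85,255,255),(275,140,370,210),(290,205,375,275))):
    a=blob(sc,lo,hi,r1);b=blob(si,lo,hi,r2);
    if a is None or b is None: print(nm,'none',a is None,b is None);continue
    ea,eb=ends(a),ends(b);print(nm,len(a),len(b),np.array(ea).tolist(),np.array(eb).tolist())
    for i in range(3):
        for j in ([1] if i==1 else [0,2]):
            print(i,j,*tri([ray('scene',ea[i]),ray('side',eb[j])]))
    if nm=='base':
        for n,p in(('scene',a),('side',b)):
            print(n,'base10',[plane(n,q,.01)[:2].round(3).tolist() for q in cv2.boxPoints(cv2.minAreaRect(p.astype(np.float32)))])
cv2.imwrite("pics/crop1.png",np.hstack([cv2.resize(sc[110:220,270:370],(400,440),interpolation=2)[:,:,::-1],cv2.resize(si[200:300,285:385],(400,400),interpolation=2)[:,:,::-1][:440].copy().__class__ is None or cv2.copyMakeBorder(cv2.resize(si[200:300,285:385],(400,400),interpolation=2)[:,:,::-1],0,40,0,0,0)]))
for n,u in (("scene",(395,104)),("scene",(426,188)),("scene",(394,222)),("scene",(350,240))):print('bystander',plane(n,u,.05))
E
```

```text
px [ 14 212 144] [ 15 152 138] [ 13 181 255] [ 25 255  94] [ 75 129 127] [ 72  86 169]
bar none False True
yel none False True
base 1710 607 [[284.53349978634526, 187.96648983404907], [316.17543859649123, 179.83391812865497], [363.46009155001093, 167.6808755159226]] [[319.5349901715696, 218.05720763448866], [343.21252059308074, 224.17298187808896], [364.53290846960647, 229.67991932965543]]
0 0 [ 0.575 -0.137  0.025] 0.06392222386089981
0 2 [ 0.485 -0.164 -0.029] 0.0019120053849278613
1 1 [ 0.537 -0.082  0.022] 0.015456533281358126
2 0 [0.597 0.023 0.087] 0.04688175694724714
2 2 [0.519 0.012 0.06 ] 0.11166252944918868
scene base10 [[0.469, -0.167], [0.382, 0.094], [0.574, 0.101], [0.641, -0.146]]
side base10 [[0.604, -0.063], [0.639, -0.176], [0.474, -0.16], [0.451, -0.054]]
bystander [0.45  0.341 0.05 ]
bystander [0.79  0.182 0.05 ]
bystander [0.826 0.021 0.05 ]
bystander [ 0.8   -0.121  0.05 ]
```

View pics/crop1.png

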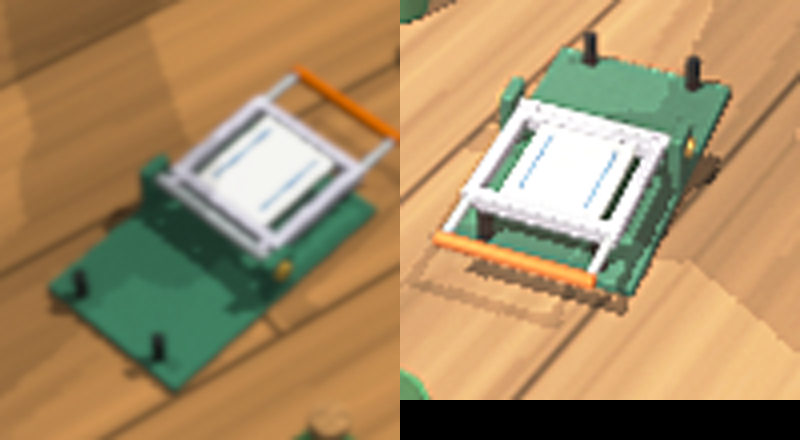

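The crop shows the green base corners, and the frame raised off level with the bar at its far end. Bar ends are at (344,127.5) and (370,144) in scene, and (294,259.5) and (334,270.5) in side.

```bash
python3 - <<'E'
from h import *
np.set_printoptions(precision=3,suppress=True)
S=[(344.25,127.5),(370,144)];D=[(293.75,259.5),(333.75,270.5)]
for i in 0,1:
  for j in 0,1: print('bar',i,j,*tri([ray('scene',S[i]),ray('side',D[j])]))
for n,l in(('scene',[(282.5,182.5),(314.5,207),(363.75,162)]),('side',[(327,211.75),(368,222.5),(342.5,273.75)])):
  for p in l: print(n,plane(n,p,.01))
sc=cv2.imread("pics/scene0.png")[:,:,::-1].copy();si=cv2.imread("pics/side0.png")[:,:,::-1].copy()
a=blob(sc,(20,150,60),(32,255,255),(415,95,445,135));b=blob(si,(18,130,80),(32,255,255),(215,262,238,308))
for p in a,b:
  if p is not None: print(len(p),np.array(ends(p)),p.min(0),p.max(0))
ea,eb=ends(a),ends(b)
g=lambda e:sorted([e[0],e[2]],key=lambda q:q[1])
for k in 0,1: print('probe',['top','bot'][k],*tri([ray('scene',g(ea)[k]),ray('side',g(eb)[k])]))
for nm,u,v in(('tumbler',(393,122),(279,328)),('amber',(425,192),(222,256)),('candle',(394,223),(249,219)),('greenb',(349,245),(283,203)),('bowl',(240,270),(352,175)),('jug',(166,245),(414,172))): print(nm,plane('scene',u,.0)[:2],plane('side',v,0.)[:2])
E
```

```text
bar 0 0 [0.496 0.134 0.08 ] 0.047267339567243855
bar 0 1 [0.432 0.121 0.047] 0.003482011322847762
bar 1 0 [0.547 0.148 0.05 ] 0.0015321244600032683
bar 1 1 [0.483 0.136 0.022] 0.05552027670440165
scene [ 0.489 -0.167  0.01 ]
scene [ 0.628 -0.132  0.01 ]
scene [0.574 0.106 0.01 ]
side [ 0.616 -0.135  0.01 ]
side [ 0.472 -0.162  0.01 ]
side [0.421 0.083 0.01 ]
189 [[434.583 100.863]
 [430.693 112.677]
 [426.277 126.091]] [424. 101.] [438. 126.]
349 [[222.151 267.803]
 [225.026 284.567]
 [227.876 301.193]] [218. 268.] [232. 301.]
probe top [0.595 0.361 0.167] 0.0009873452256207171
probe bot [0.595 0.361 0.049] 0.00033018979604508374
tumbler [0.482 0.314] [0.461 0.326]
amber [0.781 0.2  ] [0.765 0.214]
candle [0.812 0.043] [0.817 0.034]
greenb [ 0.794 -0.117] [ 0.778 -0.101]
bowl [ 0.678 -0.426] [ 0.67  -0.396]
jug [ 0.479 -0.575] [ 0.479 -0.552]
```

Emit:
carry_out --commands '[12,35,7,-1,0,12,35,7,-1,0,12,35,7,-1,0,12,35,7,-1,0,12,35,7,-1,0]' --newtons 15

```text
t: 0.65
position: [0.3398, -0.3824, 0.2405]
eef_rot: [-0.0, 0.982, 0.187, -0.0]
wrist_force: [0.5, -0.1, 0.5]
width: 0.0573
finger_force: 0.0
```

Emit:
carry_out --commands '[12,35,7,-1,0,12,35,7,-1,0,12,35,7,-1,0,12,35,7,-1,0,12,35,7,-1,0]'

```text
t: 1.15
position: [0.3997, -0.2074, 0.2757]
eef_rot: [0.0, 0.99, 0.144, -0.0]
wrist_force: [0.6, -0.5, -0.1]
width: 0.0469
finger_force: 0.0
```

Emit:
carry_out --commands '[12,35,7,-1,0,12,35,7,-1,0,12,35,7,-1,0,12,35,7,-1,0,0,0,0,0,0]'

```text
t: 1.65
position: [0.4488, -0.0647, 0.3043]
eef_rot: [-0.0, 0.994, 0.112, 0.001]
wrist_force: [-0.0, -0.7, -1.5]
width: 0.0465
finger_force: 0.0
```

```bash
python3 - <<'E'
from h import *
import json
s=state();print(s['t'],s['position'],s['eef_rot'],s['width']);cv2.imwrite("pics/w1.png",read_camera('wrist')[:,:,::-1])
json.dump({k:np.array(s[k]).tolist() for k in('position','eef_rot')},open('w1.json','w'))
E
```

```text
1.65 [ 0.44884335 -0.0646759   0.30428683] [-1.77101305e-04  9.93697114e-01  1.12095541e-01  7.76891309e-04] 0.0465477192347512
```

View pics/w1.png

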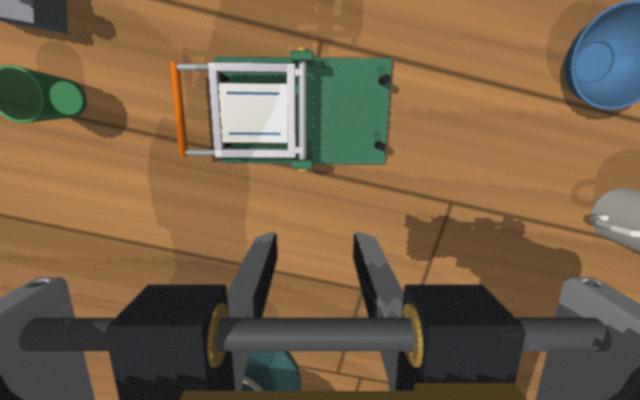

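The wrist view shows the fixture from above. Bar ends are at (175,63) and (183,157), base right corners at (393,58) and (387,164), and hinge pins at (301,50) and (301,167). The frame is near level.

```bash
python3 - <<'E'
from h import *
import json
np.set_printoptions(precision=3,suppress=True)
s=json.load(open('w1.json'));s={k:np.array(v) for k,v in s.items()}
for n,p,z in(('hinge',(301,51),.045),('hinge',(301,166),.045),('base',(393,58),.01),('base',(387,164),.01)):print(n,plane('wrist',p,z,s))
im=cv2.imread('pics/w1.png')[:,:,::-1].copy()
b=blob(im,(5,170,80),(17,255,255),(165,50,195,170));e=ends(b);print(np.array(e))
for i in 0,2:
  for p in((344.25,127.5),(370,144)):print(tri([ray('wrist',e[i],s),ray('scene',p)]))
  for p in((293.75,259.5),(333.75,270.5)):print(tri([ray('wrist',e[i],s),ray('side',p)]))
  print(plane('wrist',e[i],.05,s))
E
```

```text
hinge [ 0.6   -0.012  0.045]
hinge [ 0.454 -0.044  0.045]
base [ 0.626 -0.137  0.01 ]
base [ 0.481 -0.171  0.01 ]
[[172.94   61.692]
 [177.828 108.388]
 [182.825 156.123]]
(array([0.539, 0.061, 0.193]), np.float64(0.019340761620561756))
(array([0.55 , 0.145, 0.053]), np.float64(0.0012745681542876235))
(array([0.549, 0.145, 0.047]), np.float64(0.0017845158187095532))
(array([0.494, 0.124, 0.042]), np.float64(0.060465908548073925))
[0.55  0.145 0.05 ]
(array([0.43 , 0.124, 0.041]), np.float64(0.001657780797999947))
(array([ 0.401,  0.239, -0.166]), np.float64(0.03954245178776168))
(array([0.481, 0.141, 0.078]), np.float64(0.05408083567180554))
(array([0.43 , 0.119, 0.048]), np.float64(0.0012974987317531095))
[0.432 0.119 0.05 ]
```

```bash
python3 -c "
import workcell;print([n for n in dir(workcell) if n[0]!='_']);print(getattr(workcell,'tcp_to_grasp',None))"
```

```text
['IKError', 'calibration', 'read_camera', 'sign_off', 'state', 'tcp_to_grasp']
0.0188
```

Emit:
carry_out --commands '[10,40,-15,0,0,10,40,-15,0,0,10,40,-15,0,0,8,40,-15,0,0,3,37,-20,0,0]'

```text
t: 2.2
position: [0.4892, 0.1288, 0.2229]
eef_rot: [-0.0, 0.994, 0.109, 0.0]
wrist_force: [0.9, -0.7, -1.4]
width: 0.0469
finger_force: 0.0
```

Emit:
carry_out --commands '[0,0,-30,0,0,0,0,-30,0,0,0,0,-20,0,0,0,0,0,0,0,0,0,0,0,0]'

```text
t: 2.7
position: [0.4888, 0.1275, 0.1438]
eef_rot: [0.0, 0.994, 0.109, -0.0]
wrist_force: [0.4, -0.4, 0.4]
width: 0.0472
finger_force: 0.0
```

```bash
python3 - <<'E'
from h import *
import json
s=state();print(s['t'],s['position'],s['eef_rot'],s['width']);cv2.imwrite("pics/w2.png",read_camera('wrist')[:,:,::-1])
json.dump({k:np.array(s[k]).tolist() for k in('position','eef_rot')},open('w2.json','w'))
E
```

```text
2.7 [0.48875361 0.12751947 0.14381946] [ 6.45322666e-06  9.94017348e-01  1.09222116e-01 -2.01806630e-04] 0.04719778355620546
```

View pics/w2.png

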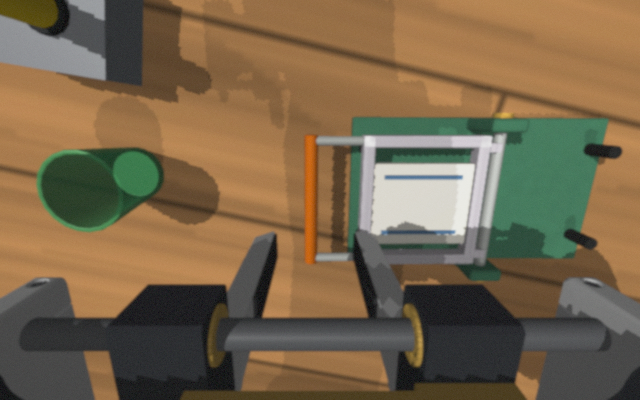

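The closer wrist view shows the bar running from (311,136) to (311,263), aligned with the fingers and nearly midway between them. The frame looks close to level.

```bash
python3 - <<'E'
from h import *
import json
np.set_printoptions(precision=4,suppress=True)
L=lambda f:{k:np.array(v) for k,v in json.load(open(f)).items()}
a,b=L('w1.json'),L('w2.json')
for p,q in(((172.9,61.7),(311,136)),((182.8,156.1),(311,263))):print(tri([ray('wrist',p,a),ray('wrist',q,b)]),plane('wrist',q,.047,b))
# far edge of frame / hinge-side line in w2
for n,p,z in(('hinge',(503,117),.045),('hinge',(478,274),.045),('base',(608,119),.01),('base',(577,258),.01)):print(n,plane('wrist',p,z,b))
E
```

```text
(array([0.5494, 0.1436, 0.0539]), np.float64(0.0004750499177300016)) [0.5485 0.1437 0.047 ]
(array([0.4325, 0.1182, 0.0523]), np.float64(9.732688698821543e-05)) [0.43   0.1176 0.047 ]
hinge [ 0.6001 -0.0143  0.045 ]
hinge [ 0.4534 -0.0467  0.045 ]
base [ 0.6247 -0.1345  0.01  ]
base [ 0.4813 -0.17    0.01  ]
```

Emit:
carry_out --commands '[1,3,-30,0,0,1,1,-30,0,0,0,0,-30,0,0,0,0,-22,0,0,0,0,0,0,-1]'

```text
t: 3.25
position: [0.49, 0.1315, 0.0304]
eef_rot: [0.0, 0.994, 0.109, -0.001]
wrist_force: [0.3, 0.0, 0.3]
width: 0.0422
finger_force: 0.0
```

Emit:
carry_out --commands '[0,0,0,0,-1,0,0,0,0,-1,0,0,0,0,-1,0,0,0,0,-1,0,0,0,0,-1]'

```text
t: 3.75
position: [0.4912, 0.1319, 0.032]
eef_rot: [0.0, 0.994, 0.109, 0.001]
wrist_force: [1.7, -1.7, -0.0]
width: 0.0114
finger_force: 15.0
```

```bash
python3 - <<'E'
import numpy as np
h=np.array([.527,-.030]);u=np.array([-.2195,.9756]);a=np.linspace(0.03,np.pi+.02,26)
P=np.c_[h+.165*np.cos(a)[:,None]*u,.045+.165*np.sin(a)]*1000
print(np.diff(P,axis=0).round(1).tolist());print(P[0],P[-1])
E
```

```text
[[0.4, -1.9, 20.6], [1.0, -4.4, 20.2], [1.5, -6.8, 19.5], [2.0, -9.1, 18.4], [2.5, -11.3, 17.1], [3.0, -13.3, 15.5], [3.4, -15.1, 13.7], [3.7, -16.6, 11.7], [4.0, -17.9, 9.5], [4.3, -18.9, 7.1], [4.4, -19.6, 4.6], [4.5, -20.0, 2.1], [4.5, -20.1, -0.5], [4.5, -19.9, -3.1], [4.4, -19.4, -5.6], [4.2, -18.6, -8.1], [3.9, -17.4, -10.4], [3.6, -16.0, -12.5], [3.2, -14.4, -14.5], [2.8, -12.5, -16.2], [2.3, -10.4, -17.7], [1.8, -8.2, -18.9], [1.3, -5.8, -19.8], [0.8, -3.4, -20.4], [0.2, -0.9, -20.6]]
[490.79879665 130.90156713  49.94925753] [ 563.21025674 -190.94180627   41.70022   ]
```

Emit:
carry_out --commands '[0.5,-2,20.5,0,-1,1,-4.5,20,0,-1,1.5,-7,19.5,0,-1,2,-9,18.5,0,-1,2.5,-11,17,0,-1]'

```text
t: 4.25
position: [0.4974, 0.101, 0.1281]
eef_rot: [-0.001, 0.994, 0.111, -0.0]
wrist_force: [-4.6, 11.0, 4.4]
width: 0.0115
finger_force: 15.0
```

Emit:
carry_out --commands '[3,-13.5,15.5,0,-1,3.5,-15,13.5,0,-1,3.5,-16.5,11.5,0,-1,4,-18,9.5,0,-1,4.5,-19,7,0,-1]'

```text
t: 4.75
position: [0.5175, 0.0184, 0.1862]
eef_rot: [-0.001, 0.994, 0.111, 0.002]
wrist_force: [-2.6, 6.5, 11.5]
width: 0.0118
finger_force: 15.0
```

Emit:
carry_out --commands '[4.5,-19.5,4.5,0,-1,4.5,-20,2,0,-1,4.5,-20,-0.5,0,-1,4.5,-20,-3,0,-1,4.5,-19.5,-5.5,0,-1]'

```text
t: 5.25
position: [0.5392, -0.0828, 0.1819]
eef_rot: [-0.0, 0.994, 0.11, 0.0]
wrist_force: [-1.1, 1.9, 1.4]
width: 0.011
finger_force: 15.0
```

Emit:
carry_out --commands '[4,-18.5,-8,0,-1,4,-17.5,-10.5,0,-1,3.5,-16,-12.5,0,-1,3,-14.5,-14.5,0,-1,3,-12.5,-16,0,-1]'

```text
t: 5.75
position: [0.5565, -0.1625, 0.1184]
eef_rot: [-0.0, 0.994, 0.109, -0.0]
wrist_force: [-2.0, 3.0, 0.3]
width: 0.0118
finger_force: 15.0
```

Emit:
carry_out --commands '[2.5,-10.5,-17.5,0,-1,2,-8,-19,0,-1,1.5,-6,-20,0,-1,1,-3.5,-20.5,0,-1,0,-1,-15,0,-1]'

```text
t: 6.25
position: [0.563, -0.1903, 0.0255]
eef_rot: [-0.001, 0.994, 0.11, -0.001]
wrist_force: [-3.6, 7.6, 23.4]
width: 0.0111
finger_force: 15.0
```

Emit:
carry_out --commands '[0,0,-3,0,-1,0,0,0,0,-1,0,0,0,0,-1]'

```text
t: 6.55
position: [0.5631, -0.1902, 0.0239]
eef_rot: [-0.0, 0.994, 0.11, -0.001]
wrist_force: [-2.9, 1.9, -2.8]
width: 0.0115
finger_force: 15.0
```

Emit:
carry_out --commands '[0,0,0,0,0,0,0,0,0,0,0,0,0,0,0,0,0,15,0,0,0,0,40,0,0]'

```text
t: 7.05
position: [0.562, -0.19, 0.0789]
eef_rot: [-0.001, 0.994, 0.11, -0.002]
wrist_force: [0.4, 0.1, 1.0]
width: 0.0457
finger_force: 0.0
```

Emit:
carry_out --commands '[-5,15,40,0,0,-10,25,40,0,0,-10,25,40,0,0,-5,10,20,0,0,0,0,0,0,0]'

```text
t: 7.55
position: [0.5347, -0.1139, 0.2244]
eef_rot: [0.001, 0.994, 0.111, 0.003]
wrist_force: [0.9, -0.4, -0.3]
width: 0.0469
finger_force: 0.0
```

```bash
python3 - <<'E'
from h import *
import json
s=state();print(s['t'],s['position'],s['eef_rot'],s['width']);cv2.imwrite("pics/w3.png",read_camera('wrist')[:,:,::-1])
json.dump({k:np.array(s[k]).tolist() for k in('position','eef_rot')},open('w3.json','w'))
E
```

```text
7.55 [ 0.53467007 -0.11392529  0.22438657] [0.00122484 0.99385126 0.11068182 0.00277737] 0.04689709089708583
```

View pics/w3.png

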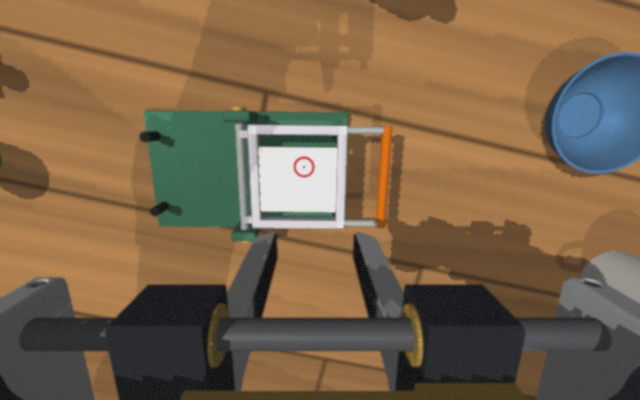

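The frame is fully over, and the red ring with its dot shows at (304,167) in the wrist view.

Emit:
carry_out --commands '[0,30,8,0,0.6,0,30,8,0,0.6,0,0,0,0,0.6]'

```text
t: 7.9
position: [0.5338, -0.0521, 0.2365]
eef_rot: [-0.0, 0.994, 0.112, 0.0]
wrist_force: [0.6, 0.5, 0.3]
width: 0.0676
finger_force: 0.0
```

```bash
cat > snap.py <<'E'
import sys,json
from h import *
s=state();print(s['t'],s['position'],s['width']);cv2.imwrite(f"pics/{sys.argv[1]}.png",read_camera('wrist')[:,:,::-1])
json.dump({k:np.array(s[k]).tolist() for k in('position','eef_rot')},open(sys.argv[1]+'.json','w'))
E
python3 snap.py w4; python3 - <<'E'
from h import *
import json
np.set_printoptions(precision=4,suppress=True)
L=lambda f:{k:np.array(v) for k,v in json.load(open(f)).items()}
R=[]
for n,roi in(('w3',(255,130,340,210)),('w4',(255,100,440,230))):
    im=cv2.imread(f'pics/{n}.png')[:,:,::-1].copy();p=blob(im,(0,90,90),(6,255,255),roi);q=blob(im,(172,90,90),(180,255,255),roi)
    p=max([x for x in(p,q) if x is not None],key=len)
    c=(p.min(0)+p.max(0))/2;print(n,len(p),c,p.max(0)-p.min(0),plane('wrist',c,.049,L(n+'.json')));R.append(ray('wrist',c,L(n+'.json')))
print(tri(R))
E
```

```text
7.9 [ 0.53384763 -0.05212099  0.23651313] 0.06755495462112833
w3 122 [303.5 166.5] [19. 19.] [ 0.5548 -0.0972  0.049 ]
w4 107 [355.5 175. ] [19. 18.] [ 0.5549 -0.0975  0.049 ]
(array([ 0.5552, -0.0972,  0.0513]), np.float64(3.849605539387608e-05))
```

Emit:
carry_out --commands '[5,40,5,0,0.6,5,40,5,0,0.6,5,40,5,0,0.6,5,40,5,0,0.6,5,40,5,0,0.6]'

```text
t: 8.45
position: [0.559, 0.1444, 0.2604]
eef_rot: [0.0, 0.994, 0.109, -0.001]
wrist_force: [-0.2, 0.4, -0.3]
width: 0.0754
finger_force: 0.0
```

Emit:
carry_out --commands '[5,35,0,0,0.6,5,35,0,0,0.6,5,30,0,0,0.6,0,0,0,0,0.6,0,0,0,0,0.6]'

```text
t: 8.95
position: [0.5739, 0.2436, 0.2598]
eef_rot: [0.0, 0.994, 0.109, -0.001]
wrist_force: [-0.9, -0.5, -0.4]
width: 0.0754
finger_force: 0.0
```

```bash
python3 snap.py w5
```

```text
8.95 [0.5739012  0.24362108 0.25978316] 0.07544494530267852
```

View pics/w5.png

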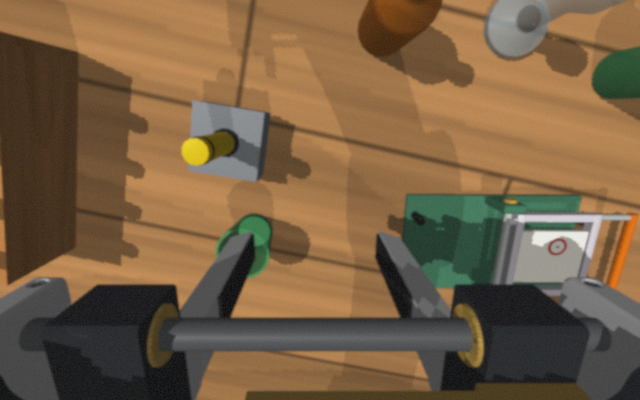

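The wrist view shows the probe's top at (197,152), its collar at about (229,143), the stand block around it, and the tumbler at (248,245).

Emit:
carry_out --commands '[4,35,0,0,0.6,4,35,0,0,0.6,2,20,0,0,0.6,0,0,0,0,0.6,0,0,0,0,0.6]'

```text
t: 9.5
position: [0.5842, 0.3329, 0.2605]
eef_rot: [0.0, 0.994, 0.109, -0.0]
wrist_force: [0.9, 0.1, -0.3]
width: 0.075
finger_force: 0.0
```

```bash
python3 snap.py w6; python3 - <<'E'
from h import *
import json
np.set_printoptions(precision=4,suppress=True)
L=lambda f:{k:np.array(v) for k,v in json.load(open(f)).items()}
for n,t in(('w5',(197,152)),):print('top',plane('wrist',t,.155,L(n+'.json')),'collar',plane('wrist',(229,143),.061,L(n+'.json')))
im=cv2.imread('pics/w6.png');cv2.imwrite('pics/c6.png',cv2.resize(im[60:240,180:420],(800,600),interpolation=2))
E
```

```text
9.5 [0.58415381 0.33285385 0.26051802] 0.07500262971161922
top [0.5966 0.3575 0.155 ] collar [0.5972 0.3535 0.061 ]
```

View pics/c6.png

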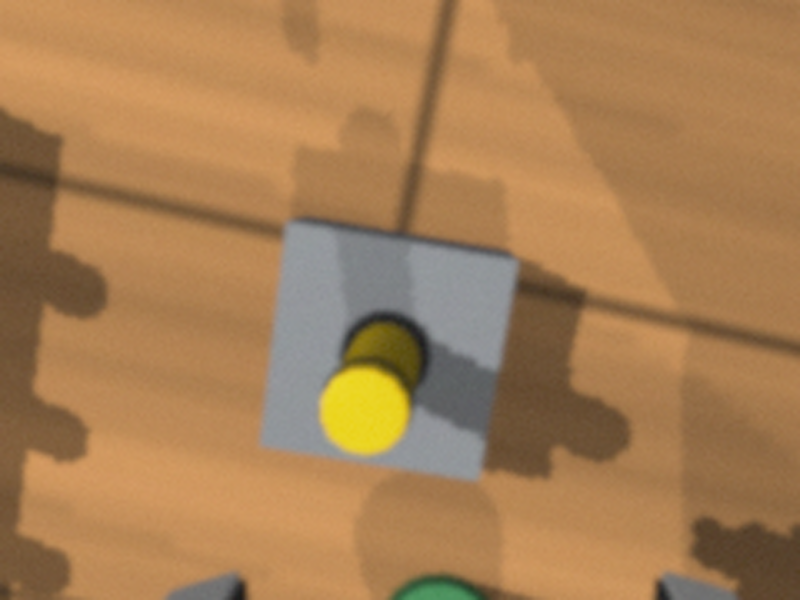

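The crop puts the probe top disc centre at full-picture (289.5,182.4), the collar centre at (295.5,166.5), and the middle of the stand's top face at (296,165).

```bash
python3 - <<'E'
from h import *
import json
np.set_printoptions(precision=4,suppress=True)
L=lambda f:{k:np.array(v) for k,v in json.load(open(f)).items()}
a,b=L('w5.json'),L('w6.json')
print(tri([ray('wrist',(197,152),a),ray('wrist',(289.5,182.4),b)]),plane('wrist',(289.5,182.4),.155,b),'collar',plane('wrist',(295.5,166.5),.061,b),'stand',plane('wrist',(296.1,165.3),.055,b))
E
```

```text
(array([0.5957, 0.3596, 0.1486]), np.float64(0.00036081171146447224)) [0.5975 0.3594 0.155 ] collar [0.5972 0.3593 0.061 ] stand [0.5978 0.359  0.055 ]
```

Emit:
carry_out --commands '[7,13,0,0,0.6,6,13,-20,0,0.6,0,0,-40,0,0.6,0,0,-40,0,0.6,0,0,-40,0,0.6]'

```text
t: 10.05
position: [0.5974, 0.3583, 0.1198]
eef_rot: [0.0, 0.994, 0.108, 0.0]
wrist_force: [1.5, 0.3, -0.5]
width: 0.0753
finger_force: 0.0
```

Emit:
carry_out --commands '[0,0,-29,0,0.6,0,0,0,0,0.6,0,0,0,0,0.6,0,0,0,0,-1,0,0,0,0,-1]' --newtons 25

```text
t: 10.55
position: [0.5975, 0.3608, 0.094]
eef_rot: [-0.001, 0.994, 0.109, 0.001]
wrist_force: [-0.2, 0.5, 0.1]
width: 0.0624
finger_force: 0.0
```

Emit:
carry_out --commands '[0,0,0,0,-1,0,0,0,0,-1,0,0,0,0,-1,0,0,0,0,-1,0,0,0,0,-1]'

```text
t: 11.05
position: [0.5966, 0.3605, 0.0919]
eef_rot: [-0.0, 0.994, 0.11, -0.0]
wrist_force: [0.1, 0.3, 0.5]
width: 0.0257
finger_force: 25.0
```

Emit:
carry_out --commands '[0,0,15,0,-1,0,0,30,0,-1,0,0,30,0,-1,0,0,30,0,-1,0,0,20,0,-1]'

```text
t: 11.55
position: [0.5968, 0.361, 0.2205]
eef_rot: [-0.001, 0.994, 0.11, 0.001]
wrist_force: [0.5, -0.2, -1.8]
width: 0.0254
finger_force: 25.0
```

Emit:
carry_out --commands '[0,0,0,0,-1,0,0,0,0,-1,-2,-20,0,0,-1,-3,-35,0,0,-1,-3,-35,0,0,-1]'

```text
t: 12.05
position: [0.5876, 0.2695, 0.2153]
eef_rot: [0.0, 0.994, 0.11, -0.001]
wrist_force: [1.1, 0.2, -1.4]
width: 0.0253
finger_force: 25.0
```

Emit:
carry_out --commands '[-4,-40,0,0,-1,-4,-40,0,0,-1,-4,-40,0,0,-1,-4,-40,0,0,-1,-4,-40,0,0,-1]'

```text
t: 12.55
position: [0.5676, 0.0687, 0.2159]
eef_rot: [-0.0, 0.994, 0.109, -0.001]
wrist_force: [0.9, -0.4, -0.6]
width: 0.0259
finger_force: 25.0
```

Emit:
carry_out --commands '[-4,-40,0,0,-1,-4,-40,0,0,-1,-3,-30,0,0,-1,0,-15,0,0,-1,0,0,0,0,-1]'

```text
t: 13.05
position: [0.5572, -0.0563, 0.2161]
eef_rot: [-0.0, 0.994, 0.108, -0.001]
wrist_force: [0.2, 0.3, -1.2]
width: 0.0254
finger_force: 25.0
```

```bash
python3 - <<'E'
from h import *
s=state();print(s['t'],s['position'],s['width'],s['finger_force'])
for n in('scene','side','wrist'):cv2.imwrite(f'pics/{n}7.png',read_camera(n)[:,:,::-1])
a=cv2.imread('pics/scene7.png')[70:220,230:390];b=cv2.imread('pics/side7.png')[120:270,280:440];c=cv2.imread('pics/wrist7.png')[:,:]
r=lambda x:cv2.resize(x,(400,375),interpolation=2)
cv2.imwrite('pics/m7.png',np.vstack([np.hstack([r(a),r(b)]),cv2.copyMakeBorder(cv2.resize(c,(360,225)),0,0,0,440,0)]))
E
```

```text
13.05 [ 0.55718019 -0.05631481  0.21611929] 0.025383179145733466 24.998246133327484
```

View pics/m7.png

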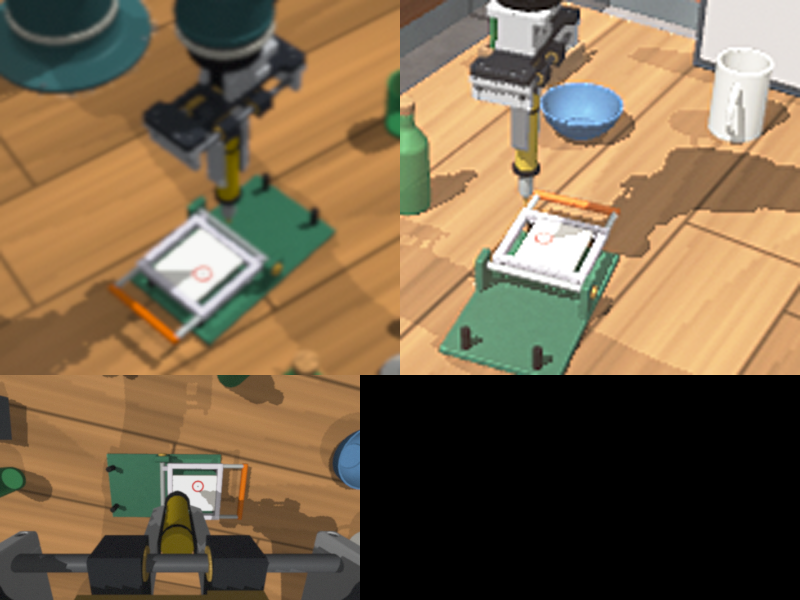

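The probe hangs upright in the fingers and the frame lies fully over with the ring visible. The tip is at about scene (321,159) and side (331,198). I'll hover it above the ring and compare.

Emit:
carry_out --commands '[-1,-20,-15,0,-1,-1,-21,-20,0,-1,0,0,-20,0,-1,0,0,-5,0,-1,0,0,0,0,-1]'

```text
t: 13.7
position: [0.5553, -0.0945, 0.1563]
eef_rot: [-0.001, 0.994, 0.11, -0.001]
wrist_force: [-0.3, 0.7, -0.3]
width: 0.0257
finger_force: 25.0
```

```bash
python3 - <<'E'
from h import *
np.set_printoptions(precision=4,suppress=True)
print('early',tri([ray('scene',(321.2,158.8)),ray('side',(331.2,198.4))]))
s=state();print(s['t'],s['position'],s['width'],s['wrist_force'])
for n in('scene','side'):cv2.imwrite(f'pics/{n}8.png',read_camera(n)[:,:,::-1])
a=cv2.imread('pics/scene8.png')[140:200,270:330];b=cv2.imread('pics/side8.png')[180:240,315:375]
r=lambda x:cv2.resize(x,(400,400),interpolation=2)
cv2.imwrite('pics/m8.png',np.hstack([r(a),r(b)]))
E
```

```text
early (array([ 0.5582, -0.0606,  0.1327]), np.float64(0.003456690521962691))
13.7 [ 0.5553 -0.0945  0.1563] 0.025732151270524906 [-0.2969  0.725  -0.2842]
```

View pics/m8.png

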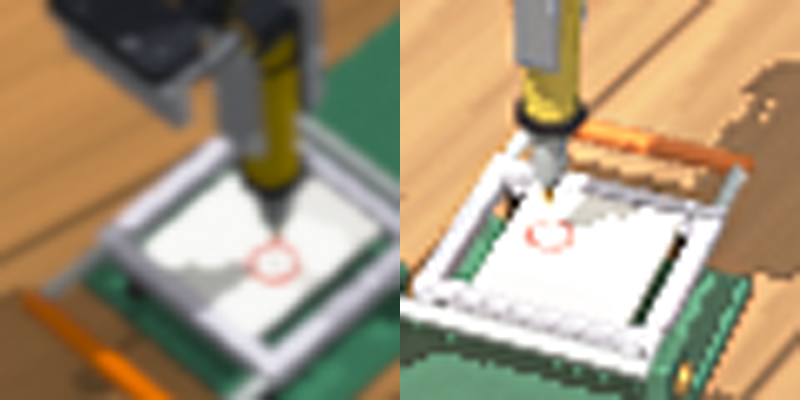

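The tip hovers just above the ring. In the crop, the tip and ring centre are (276,243) and (274,263) in scene, and (149,198) and (150,235) in side.

```bash
python3 - <<'E'
from h import *
np.set_printoptions(precision=4,suppress=True)
A=lambda x,y:(270+x*.15-.4,140+y*.15-.4);B=lambda x,y:(315+x*.15-.4,180+y*.15-.4)
t=tri([ray('scene',A(276,243)),ray('side',B(149,198))]);r=tri([ray('scene',A(274,263)),ray('side',B(150,235))]);print(t,r,r[0]-t[0])
E
```

```text
(array([ 0.5562, -0.0974,  0.069 ]), np.float64(0.0016620777875258734)) (array([ 0.5535, -0.0967,  0.0484]), np.float64(0.0007496131200278752)) [-0.0027  0.0007 -0.0206]
```

Emit:
carry_out --commands '[-1,0,-8,0,-1,0,0,-6,0,-1,0,0,-4,0,-1,0,0,-2,0,-1,0,0,0,0,-1]'

```text
t: 14.3
position: [0.5545, -0.0954, 0.1367]
eef_rot: [-0.0, 0.994, 0.109, -0.0]
wrist_force: [0.3, 0.0, -1.4]
width: 0.0255
finger_force: 25.0
```

Emit:
carry_out --commands '[0,0,-1,0,-1,0,0,-1,0,-1,0,0,-1,0,-1,0,0,0,0,-1,0,0,0,0,-1]'

```text
t: 14.8
position: [0.5547, -0.0955, 0.134]
eef_rot: [-0.0, 0.994, 0.109, 0.0]
wrist_force: [0.1, 0.7, 1.0]
width: 0.0255
finger_force: 25.0
```

```bash
python3 - <<'E'
from h import *
for i in range(4):
  read_camera('wrist');s=state();print(s['t'],s['position'].round(4),s['wrist_force'].round(2))
E
```

```text
14.85 [ 0.5547 -0.0955  0.134 ] [ 0.2  -0.02  0.78]
14.9 [ 0.5547 -0.0954  0.134 ] [0.98 0.47 0.35]
14.95 [ 0.5547 -0.0955  0.134 ] [-0.32  0.93 -0.03]
15.0 [ 0.5547 -0.0955  0.134 ] [0.73 0.12 1.28]
```

Emit:
carry_out --commands '[0,0,-1.5,0,-1,0,0,-1,0,-1,0,0,-1,0,-1,0,0,-0.5,0,-1,0,0,0,0,-1]'

```text
t: 15.5
position: [0.5547, -0.0955, 0.1299]
eef_rot: [-0.0, 0.994, 0.11, 0.0]
wrist_force: [0.5, 0.4, 1.8]
width: 0.0256
finger_force: 25.0
```

Emit:
carry_out --commands '[0,0,0,0,-1,0,0,0,0,-1,0,0,0,0,-1]'

```text
t: 15.8
position: [0.5546, -0.0955, 0.13]
eef_rot: [-0.0, 0.994, 0.109, 0.0]
wrist_force: [0.1, -0.1, 2.1]
width: 0.0254
finger_force: 25.0
```

```bash
python3 - <<'E'
from h import *
f=[]
for i in range(10):
  read_camera('scene');s=state();f.append(s['wrist_force'])
print(s['t'],s['position'].round(4),np.mean(f,0).round(2),s['width'],s['finger_force'])
a=cv2.cvtColor(read_camera('scene')[140:200,270:330],4);b=cv2.cvtColor(read_camera('side')[180:240,315:375],4)
r=lambda x:cv2.resize(x,(400,400),interpolation=2)
cv2.imwrite('pics/m9.png',np.hstack([r(a),r(b)]))
E
```

```text
16.3 [ 0.5546 -0.0955  0.1299] [ 1.16 -0.49  2.19] 0.025651266269600296 24.998922049999237
```

View pics/m9.png

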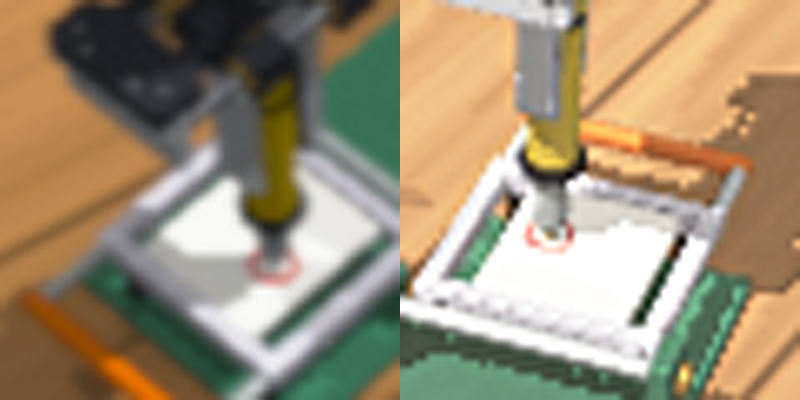

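The tip sits inside the red ring and the probe is upright. The push is about 3.4 N, so the tip is roughly half-way in.

```bash
python3 -c "
from workcell import *
print(sign_off())"
```

```text
the job is handed in; nothing more can be done
None
```

I handed the job in at about 16 s with the frame turned fully over and the probe held upright inside the red ring, pressing at about 3.4 N with its tip roughly half-way in; `sign_off()` returned no verdict.

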